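# Set the folding tablet stand to its middle notch and stand the tablet on it

## Task

Put the recipe tablet up for the cook: raise the folded stand by its lifting bar until the stay drops into the middle one of its three notches, and let the panel down so that it rests there. Then take the tablet out of its parking rack and set it gently on the stand, lower edge on the ledge, back flat against the panel, roughly centred, screen outwards, and let go; leave the things lying about where they are.

Things in the scene. Friction and masses are not known exactly. Their poses are not given: they have to be found in the camera images.
- stand: Folding tablet stand of plain metal, fixed to the bench, 146 mm wide, 178 mm deep. Origin on the bench under the middle of the hinge line; z up, y along the hinge, x from the hinge line to the stand's rear. A stay with two 85 mm legs hangs from the panel's back, pivoted 75 mm from the hinge; its foot pins drag over two toothed side rails as the panel rises.
- middle_notch (a point): Where the axis of the foot pins lies when they sit home in the middle notch, midway between the two rails; axes as stand. The saw teeth are 8 mm high. As the panel rises the stay climbs each ramp and drops into the next notch, which then keeps the panel from sinking, at about 40, 53 and 64 degrees. It ratchets upwards only: one hand cannot set it back.
- stay_foot (a point): Middle of the axis of the stay's two foot pins (8 mm thick steel pins, one on each rail), at the free end of the stay. To drop into a notch the pins must first be drawn over its tooth, so the panel has to go one or two degrees above the notch's angle and then be let down until the stay bears.
- panel (a joint): Hinge of the stand's panel: 0 = folded flat on the base, grows as the panel is raised, stop at 1.25 rad; the hinge is free, and the panel (about 0.45 kg) falls back if the stay does not hold it.
- stand_hinge (a point): Middle of the hinge axis, 24 mm above the bench; axes as stand (they do not turn with the panel).
- lifting_bar (a point): Middle of the round lifting bar (12 mm diameter, 64 mm free between its two arms) at the panel's free edge, 163 mm from the hinge axis. Between bar and sheet is an opening 39 mm deep for a finger; nothing lies under the bar. Axes turn with the panel: x from the hinge up the panel, y along the bar, z out of the panel's face.
- ledge (a point): Middle of the inner corner of panel face and ledge, 6 mm up the panel from the hinge axis and 6 mm in front of it; axes turn with the panel: x up the panel, y along the ledge, z out of the face. Ledge 120 mm long, trough 20 mm wide, upturned lip 12 mm high. The lifting bar ends 163 mm above the ledge, so a tablet standing there overhangs it by 37 mm.
- tablet: Tablet in a grey protective case, 140 mm wide, 200 mm tall, 12 mm thick, about 0.4 kg, standing upright. Origin at the centre of its lower edge; z up along the tablet, y along its width, the black screen faces -x.
- tablet_top (a point): Middle of the tablet's upper edge, 200 mm above its origin; same axes.
- tablet_screen (a point): Middle of the screen's surface, 100 mm above the lower edge and 6 mm in front of the tablet's mid plane; same axes.
- rack: White plastic parking rack fixed to the bench, foot 90 x 160 x 12 mm, with an open slot 20 mm wide along y between a front wall (top at 41 mm) and a back wall (top at 61 mm); slot floor 12 mm above the bench. Origin on the bench under the middle of the slot; the tablet stands in the slot, screen to -x.
- shaker: Steel salt shaker, 53 mm across, 88 mm tall, bystander. Origin at the centre of its underside.
- boat: Cream boat dish with two celery batons, 169 x 209 x 52 mm, bystander. Origin at the centre of its underside.
- timer: Kitchen timer, 68 x 68 x 22 mm, bystander. Origin at the centre of its underside.
- scraper: Bench scraper with a dark handle, 104 x 125 x 18 mm, bystander. Origin at the centre of its underside.
- whetstone: Whetstone, 50 x 150 x 25 mm, bystander. Origin at the centre of its underside.
- peeler: Peeler with a yellow handle, 40 x 150 x 14 mm, bystander. Origin at the centre of its underside.

How it is judged (in metres and radians):
On the way, in this order (a step that is already met when the one before it is completed fails the run):
1. the panel rests on its stay in the middle notch, released, with the tablet still in its rack (distance between stay_foot and middle_notch below 0.005 m and contact force between the fingers and stand below 0.3 N and distance of tablet from where it was at the start of the episode below 0.02 m), for 0.3 s.
2. the tablet is lifted out of the rack (height (world z) of tablet above 0.062 m), for 0.1 s.
At the end, for the whole second after the job is handed in: The stay's foot sits home in the middle notch (within 5 mm), the panel rests on it (0.85 to 0.965 rad); the tablet stands on the ledge (lower edge within 8 mm), its back within 5 mm and 0.1 rad of flat on the panel, centred within 25 mm, screen outwards, at rest (distance between stay_foot and middle_notch below 0.005 m and value of joint panel between 0.85 and 0.965 rad and x of tablet in the frame of ledge between -0.004 and 0.008 m and y of tablet in the frame of ledge between -0.025 and 0.025 m and z of tablet in the frame of ledge between 0.002 and 0.011 m and z of tablet_screen in the frame of ledge between 0.008 and 0.018 m and angle between the z axis of tablet and the x axis of ledge, either way round below 0.1 rad and linear speed of tablet below 0.02 m/s); the robot touches nothing.
It fails at once if the tablet is banged against the stand (over 40 N) (contact force between tablet and stand above 40 N).
It fails at once if the tablet is jammed in its rack (over 40 N) (contact force between tablet and rack above 40 N).
It fails at once if a bystander (shaker, boat dish, timer, scraper, whetstone or peeler) is pushed more than 30 mm (distance of any of shaker, boat, timer, scraper, whetstone, peeler from where it was at the start of the episode above 0.03 m).
It also fails if it takes over 64 s, if anything falls off the work surface, if the arm or the gripper's body presses on something with over 40 N, if the wrist force passes 120 N, or if a joint passes its speed limit or range.

## Robot

A 6-joint arm with a two-finger parallel gripper is mounted at the origin on a cart in front of the work surface, level with it; the furniture and walls round the work are solid. World frame = base frame: x ahead of the robot, y to its left, z up, the work surface at z = 0. Lengths are in m, angles in degrees, forces in N, time in s.
With the tool pointing down it reaches from about 0.35 to 0.875 m from the base axis. Payload 4.2 kg.
Tool frame: the origin (TCP) lies on the front face of the gripper's body, between the roots of the fingers; the fingertips stand 70 mm ahead of it and the grasp point (between the pads) lies 51 mm ahead of it (r.nose_length is the distance from the TCP to the fingertips, in m); z points along the fingers, y is the direction in which the jaws open and shut (so a half turn about z gives the same grasp; the last joint's range is limited). The gripper opens to 87 mm and grips with 3 to 60 N. Pads are 19 mm wide; open, the fingers measure 117 mm over their backs; the gripper's body (75 mm by 190 mm) begins 51 mm behind the grasp point.
Start: joints at [-61.444, 22.042, 0.453, 0, -68.411, -14.817], TCP at [0.148, -0.607, 0.292] pointing down, gripper open.
Joint ranges: [-179.83, 179.83], [-69.29, 118.12], [-61.27, 80.66], [-181.25, 117.63], [-171.15, -9.14], [-177.46, 177.46]. Speed limits (degrees/s): [159.86, 159.86, 180, 180, 180, 180].

## Interface

Orientations are given as a 3x3 rotation matrix whose columns are the frame's x, y, z axes.
In Python, from station import telemetry, capture, order, r gives the robot as it stands.
- The arm moves only by the tool drive_tool, never from a script. Its argument "series" is a list of rows, each a list of 4 numbers: the shift along the tool's x, y, z as a fraction of full scale, then the turn about the tool's z as a fraction of full scale. In form: [[dx, dy, dz, turn], ...]. A call has 1 to 10 rows; each row is the pose to reach, as a shift and turn from the pose commanded when the call began, along the tool's axes at that moment; what a row does not reach only later rows make up. Full scale, the value 1, is 0.12 m for a shift and 2 rad for a turn. A row lasts 1/8 s, in which the tool goes at most 62.5 mm and 10.7 degrees, less where a joint would pass 70% of its speed; a pose out of reach is approached as far as the arm can. A call with a number of a shift or a turn outside -1 to 1 is refused whole. A call with a gripper value outside its range is refused whole. "fingers" is the finger opening in mm, from 0 to 87, set as the call begins (left out, the last holds). The fingers move at their own pace and stop on an object; the grip force is fixed at half the most. Time passes only in rows, so rows that repeat a pose let the fingers close. It gives the time, the measured TCP pose, the force and the opening at its end, in the units of the state.
- telemetry.sense(): the state, without advancing time (a new reading comes with each control period).
- capture(name): name is "scene" or "top" or "wrist"; returns a dict with "color" (420x560x3 uint8, blue, green, red), "fx", "fy", "cx", "cy" (pixels), "k1" (the pictures are not rectified: a ray, as slopes to the right and down, at radius r is drawn at 1 + k1 r^2 times it, then the intrinsics apply), "eye" and "attitude" of the camera in the world; the wrist camera has in their place "mount" (4x4, takes a point from camera to tool coordinates, whose origin is the TCP and whose axes are the flange's). Camera axes: x right, y up, looking along -z (the intrinsics and any distortion apply to the point x, -y, -z); pixel columns grow to the right and rows downward; lengths in m; the calibration is good to about 2 mm. A picture is of the moment at which its call begins: read the wrist's pose just before it. There is no depth.
- order.finish_job(): hands the job in, once; it reports no verdict.
The state is a dict: "time_s": time; "joints": joint angles; "joint_velocities": joint speeds; "effort": joint torques, N m; "tcp_pos": TCP position; "ee_rot": TCP orientation; "wrist_force": force on the tool from outside, world axes, zero at the start; "moment": the same for the moment, N m; "gripper_width": opening from 0.0 (shut) to 1.0 (fully open).
Only numpy, scipy, OpenCV 4.12 (cv2) and the standard library are available. Lean on these libraries where they do the work, as an engineer would, in place of code of your own. Each camera call takes 0.05 s, during which the arm holds its last target. There are 200 camera calls.

## Working session

There is one attempt and no reset: what is moved stays moved. The work goes in short steps, Python scripts to look and compute and a tool call to move; the robot and the scene stay as the last step left them, time stands still between calls to the robot, and variables do not carry over. Pictures are saved under pics/ and viewed, about 8 in all and at most 12, crops included, and the job is handed in when it is done.

Besides the shell and the picture viewer there is one more tool, called after "Request:" as name(argument=value, ...) on one line, values as JSON. drive_tool: Moves the arm, as the interface text tells. Shift numbers are shares of 0.12 m and turn numbers shares of 2 rad, none past 1 either way. Its arguments: {"type":"object","properties":{"series":{"type":"array","items":{"type":"array","items":{"type":"number","minimum":-1,"maximum":1}}},"fingers":{"type":"number"}},"required":["series"]}

```bash
ls; mkdir -p pics
python3 - <<'E'
from station import telemetry,capture
import cv2
print(telemetry.sense())
for n in("scene","top"):
    c=capture(n); cv2.imwrite(f"pics/{n}0.png",c.pop("color")); print(n,c)
E
```

```text
pics
{'time_s': 0.0, 'joints': array([-6.14426332e+01,  2.20903493e+01,  3.81519165e-01, -2.98358938e-02,
       -6.84090134e+01, -1.48170959e+01]), 'joint_velocities': array([ 0.04240876, -0.02227749,  0.03938342,  0.04975664, -0.00378066,
        0.05421733]), 'effort': array([ 6.54247106e-04, -3.90666461e+01,  1.87403905e+01,  4.21968207e+00,
        1.10395811e-02, -1.99099572e-04]), 'tcp_pos': array([ 0.14838523, -0.60668316,  0.29117345]), 'ee_rot': array([[-9.71428014e-01, -2.37333738e-01, -5.57897167e-04],
       [-2.37334387e-01,  9.71425878e-01,  2.03795268e-03],
       [ 5.82808180e-05,  2.11213251e-03, -9.99997768e-01]]), 'wrist_force': array([-0.22517366,  0.92843379,  0.1168621 ]), 'moment': array([ 0.02300674, -0.01076763,  0.00432482]), 'gripper_width': 1.00124935834786}
scene {'fx': 475.69279241205976, 'fy': 475.69279241205976, 'cx': 282.6431844610284, 'cy': 208.381561223893, 'k1': -0.016200213200605326, 'eye': array([-0.3131607 ,  0.80266339,  0.9520628 ]), 'attitude': array([[-0.69451594,  0.41111931, -0.59044773],
       [-0.71928472, -0.4157373 ,  0.55658961],
       [-0.01664641,  0.81126038,  0.58444802]])}
top {'fx': 540.7004937191473, 'fy': 540.7004937191473, 'cx': 276.9765619025684, 'cy': 220.5231017211384, 'k1': -0.07112859137277092, 'eye': array([0.41596515, 0.01105718, 1.49866516]), 'attitude': array([[ 0.01661344,  0.9973821 , -0.0703772 ],
       [-0.99985895,  0.01639883, -0.00362618],
       [-0.00246258,  0.07042751,  0.99751386]])}
```

View pics/scene0.png

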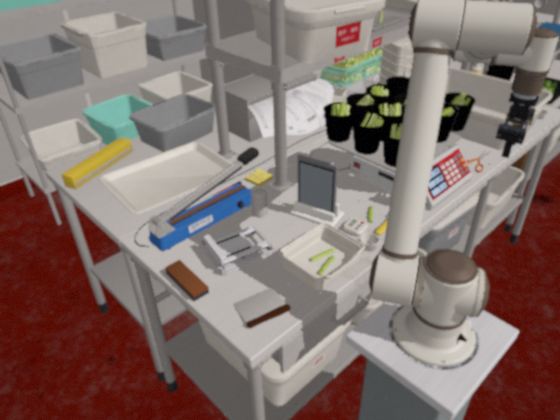

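View pics/top0.png

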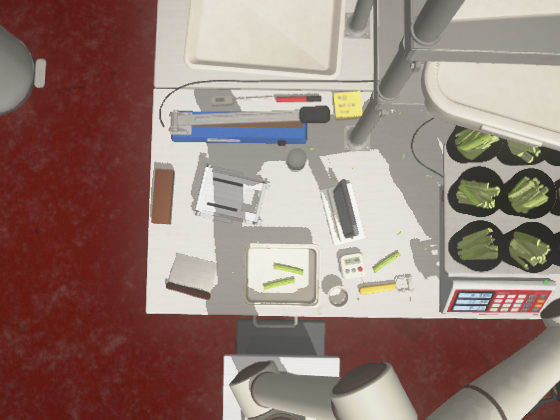

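The scene view shows the folded stand near (238,248) and the tablet in its rack near (317,190). In the top view the stand is near (232,195) and the rack near (343,210). I'll enlarge that region.

Run:
```python
import cv2,numpy as np
a=cv2.imread("pics/top0.png")[155:255,180:380]; b=cv2.imread("pics/scene0.png")[150:280,190:360]
A=cv2.resize(a,(800,400),interpolation=cv2.INTER_CUBIC)
cv2.imwrite("pics/c1.png",A)
cv2.imwrite("pics/c2.png",cv2.resize(b,None,fx=4.6,fy=4.6,interpolation=cv2.INTER_CUBIC))
```

```text
(no output)
```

View pics/c1.png

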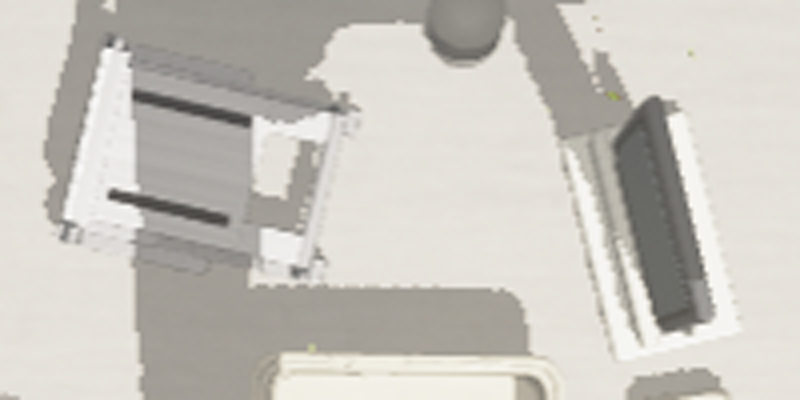

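View pics/c2.png

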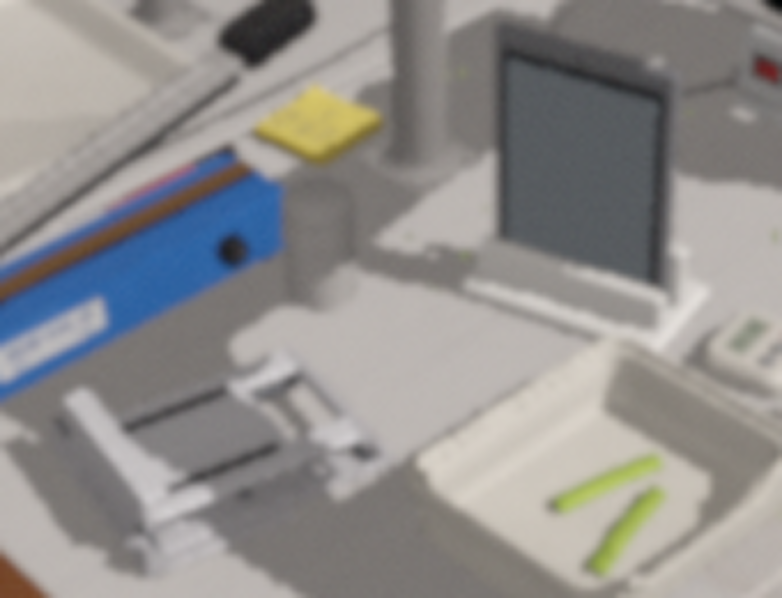

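The crop shows the stand's ledge on the left, from (110,45) to (70,235), and its bar on the right, from (345,110) to (310,265). The tablet's screen faces left, towards +y. Next I'll write the helpers and make a rough measurement.

```bash
cat > h.py <<'E'
import numpy as np,cv2
from station import telemetry,capture
def cam(name):
    s=telemetry.sense(); c=capture(name)
    if name=="wrist":
        M=np.eye(4);M[:3,:3]=s["ee_rot"];M[:3,3]=s["tcp_pos"];T=M@c["mount"]
        c["eye"],c["attitude"]=T[:3,3],T[:3,:3]
    return c
def K(c): return np.array([[c["fx"],0,c["cx"]],[0,c["fy"],c["cy"]],[0,0,1.]])
F=np.diag([1,-1,-1.])
def proj(c,P):
    R=F@c["attitude"].T; t=-R@c["eye"]
    return cv2.projectPoints(np.asarray(P,float).reshape(-1,1,3),cv2.Rodrigues(R)[0],t,K(c),np.array([c["k1"],0,0,0.]))[0][:,0]
def unproj(c,uv,z):
    n=cv2.undistortPoints(np.asarray(uv,float).reshape(-1,1,2),K(c),np.array([c["k1"],0,0,0.]))[:,0]
    d=np.c_[n,np.ones(len(n))]@(c["attitude"]@F).T
    return c["eye"]+d*((z-c["eye"][2])/d[:,2])[:,None]
def ang(a,b): d=b-a; return np.degrees(np.arctan2(d[1],d[0])),np.linalg.norm(d[:2])
E
python3 - <<'E'
from h import *
np.set_printoptions(precision=4,suppress=True)
c=cam("top")
f=lambda u,v,z:unproj(c,[(180+u/4,155+v/4)],z)[0]
for n,a,b,z in[("bar",(345,110),(310,265),.024),("hinge",(112,42),(68,235),.024),("ledge top",(125,50),(85,238),.05),("tablet top",(655,97),(700,322),.212),("rack left",(565,145),(620,360),.0),("rack right",(680,108),(742,330),.012)]:
    A,B=f(*a,z),f(*b,z);print(n,A,B,(A+B)/2,ang(B,A))
print(f(465,25,.088),telemetry.sense()["time_s"]); print("wrist", {k:v for k,v in capture("wrist").items() if k!="color"})
E
```

```text
bar [0.6243 0.0476 0.024 ] [0.5171 0.0696 0.024 ] [0.5707 0.0586 0.024 ] (np.float64(-11.598375977707182), np.float64(0.10938586476071392))
hinge [0.6691 0.2093 0.024 ] [0.535 0.236 0.024] [0.6021 0.2226 0.024 ] (np.float64(-11.253819240520231), np.float64(0.13671388783354993))
ledge top [0.6593 0.1968 0.05  ] [0.5311 0.2205 0.05  ] [0.5952 0.2087 0.05  ] (np.float64(-10.453112868994271), np.float64(0.1303723186260585))
tablet top [ 0.6087 -0.1429  0.212 ] [ 0.474  -0.1708  0.212 ] [ 0.5414 -0.1569  0.212 ] (np.float64(11.692964765727641), np.float64(0.13756323610212184))
rack left [ 0.6056 -0.1057  0.    ] [ 0.4563 -0.1454  0.    ] [ 0.531  -0.1255  0.    ] (np.float64(14.914362511021935), np.float64(0.15447617028283442))
rack right [ 0.6313 -0.1843  0.012 ] [ 0.478  -0.2281  0.012 ] [ 0.5546 -0.2062  0.012 ] (np.float64(15.955797593702142), np.float64(0.1594541469603824))
[ 0.6731 -0.032   0.088 ] 0.15
wrist {'fx': 371.3313393488125, 'fy': 371.3313393488125, 'cx': 280.6492730979208, 'cy': 210.28355611049, 'k1': 0.031000269096267172, 'mount': array([[-0.0005,  0.9648,  0.263 ,  0.0719],
       [ 1.    ,  0.0008, -0.0011, -0.0008],
       [-0.0012,  0.263 , -0.9648, -0.0918],
       [ 0.    ,  0.    ,  0.    ,  1.    ]])}
```

Bar to hinge comes out at 166 mm (163 given), so the measurement is plausible. Next I'll fly above the stand for a wrist view.

Request:
drive_tool(series=[[-0.25,0.25,-0.6,0],[-0.6,0.6,-0.6,0],[-1,1,-0.6,0],[-1,1,-0.6,0]], fingers=36)

```text
time_s: 0.7
tcp_pos: [0.2375, -0.4596, 0.3651]
ee_rot: [[-0.971, -0.241, 0.001], [-0.241, 0.971, -0.001], [-0.001, -0.001, -1.0]]
wrist_force: [0.1, 0.3, -0.0]
gripper_width: 0.63
```

Request:
drive_tool(series=[[-0.33,0.33,0,0],[-0.66,0.66,0,0],[-1,1,0,0],[-1,1,0,0]])

```text
time_s: 1.2
tcp_pos: [0.3261, -0.3148, 0.3644]
ee_rot: [[-0.97, -0.243, 0.0], [-0.243, 0.97, 0.0], [-0.0, -0.0, -1.0]]
wrist_force: [0.1, -0.6, -0.4]
gripper_width: 0.417
```

Request:
drive_tool(series=[[-0.33,0.33,0,0],[-0.66,0.66,0,0],[-1,1,0,0],[-1,1,0,0]])

```text
time_s: 1.7
tcp_pos: [0.4142, -0.1704, 0.3639]
ee_rot: [[-0.97, -0.241, -0.001], [-0.241, 0.97, 0.0], [0.001, 0.0, -1.0]]
wrist_force: [-0.4, 0.2, 0.2]
gripper_width: 0.416
```

Request:
drive_tool(series=[[-0.33,0.33,0,0],[-0.66,0.66,0,0],[-1,1,0,0],[-1,1,0,0]])

```text
time_s: 2.2
tcp_pos: [0.5024, -0.0259, 0.3632]
ee_rot: [[-0.971, -0.239, -0.002], [-0.239, 0.971, -0.001], [0.002, -0.0, -1.0]]
wrist_force: [-1.1, -0.0, 0.3]
gripper_width: 0.413
```

Request:
drive_tool(series=[[-0.33,0.33,0,0],[-0.66,0.66,0,0],[-1,1,0,0],[-1,1,0,0.1],[-1,1,0,0.2],[-1,1,0,0.214],[-1,1,0,0.214]])

```text
time_s: 3.08
tcp_pos: [0.589, 0.116, 0.364]
ee_rot: [[-0.982, 0.189, -0.001], [0.189, 0.982, -0.001], [0.001, -0.001, -1.0]]
wrist_force: [-0.1, 0.3, -0.1]
gripper_width: 0.417
```

Run:
```python
from h import *
s=telemetry.sense();print(s["time_s"],s["tcp_pos"],s["ee_rot"][:,1],s["joints"])
c=cam("wrist");cv2.imwrite("pics/w1.png",c["color"])
import pickle;pickle.dump(c,open("w1.pkl","wb"))
```

```text
3.075 [0.58904068 0.11603362 0.3639835 ] [ 1.88973861e-01  9.81981824e-01 -7.59472170e-04] [ 2.65860469e+01  1.73942727e+01  3.82552929e+00  1.37998591e-02
 -7.64852721e+01 -1.27482201e+02]
```

View pics/w1.png

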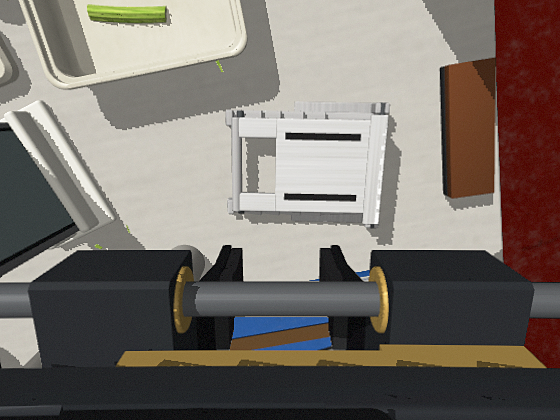

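The wrist view shows the stand clearly: the bar axis from about (238,125) to (237,208), the ledge at the right around x 365–388, and the hinge ends near (381,104) and (372,228).

Run:
```python
from h import *
import pickle
np.set_printoptions(precision=4,suppress=True)
c=pickle.load(open("w1.pkl","rb"));im=c["color"]
for n,a,b,z in[("bar",(237.5,122),(236.5,210),.024),("pins",(381,104),(373,228),.024),("arm rear edge",(243,108),(240,214),.024)]:
    A,B=unproj(c,[a,b],z);print(n,A,B,(A+B)/2,ang(B,A))
cv2.imwrite("pics/w1c.png",cv2.resize(im[90:245,215:410],None,fx=4,fy=3.85,interpolation=cv2.INTER_CUBIC))
```

```text
bar [0.5231 0.0786 0.024 ] [0.6234 0.0547 0.024 ] [0.5732 0.0666 0.024 ] (np.float64(166.622026077746), np.float64(0.10308054163270838))
pins [0.5346 0.2398 0.024 ] [0.6771 0.2131 0.024 ] [0.6059 0.2264 0.024 ] (np.float64(169.39729038144804), np.float64(0.14500141062538313))
arm rear edge [0.5094 0.0879 0.024 ] [0.6291 0.0577 0.024 ] [0.5693 0.0728 0.024 ] (np.float64(165.83275148646803), np.float64(0.12338526955212278))
```

View pics/w1c.png

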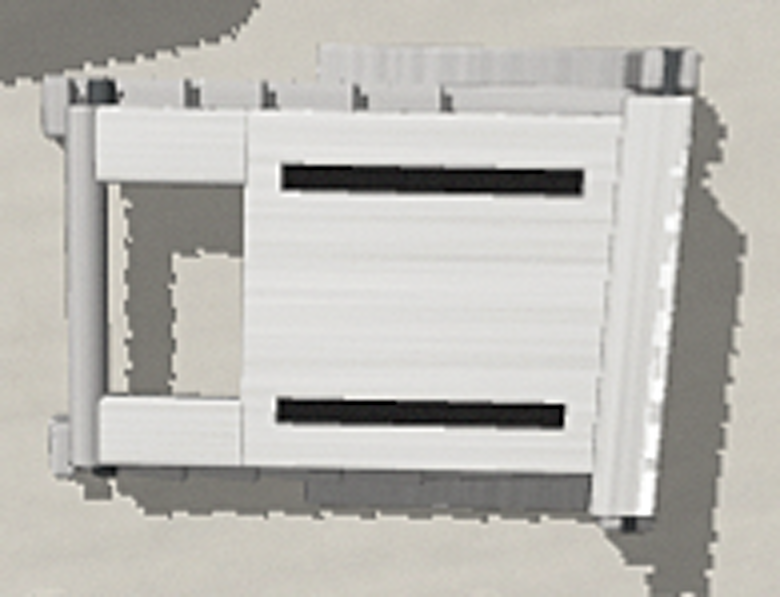

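```bash
cat > fit.py <<'E'
from h import *
import pickle
from scipy.optimize import least_squares
np.set_printoptions(precision=4,suppress=True)
c=pickle.load(open("w1.pkl","rb"))
# (x,y,z) stand ; crop pixel
obs=[((.163,-.032,.024),(86,183)),((.163,.032,.024),(86,397)),((0,-.073,.024),(672,72)),((0,.073,.024),(628,522)),((.118,-.032,.028),(245,183)),((.118,.032,.028),(243,397))]
P=np.array([o[0] for o in obs]);U=np.array([(215+o[1][0]/4,90+o[1][1]/3.85) for o in obs])
def W(p,P):
    C,S=np.cos(p[2]),np.sin(p[2]);return np.c_[p[0]+C*P[:,0]-S*P[:,1],p[1]+S*P[:,0]+C*P[:,1],P[:,2]]
# try both signs of y
for sg in(1,-1):
    Q=P*[1,sg,1]
    r=least_squares(lambda p:(proj(c,W(p,Q))-U).ravel(),[.604,.224,np.radians(-100.8)])
    print(sg,r.x[:2],np.degrees(r.x[2]),r.cost,r.fun.reshape(-1,2)); print("bar",W(r.x,np.array([[.163,0,.024]])))
E
python3 fit.py
```

```text
1 [0.6067 0.2263] -102.68908305187867 18.827432943503805 [[ 0.6156 -0.0965]
 [ 0.6516 -0.904 ]
 [ 0.4203 -4.3145]
 [-1.2065  3.4735]
 [ 0.209   1.4386]
 [-0.801   0.9788]]
bar [[0.5709 0.0673 0.024 ]]
-1 [0.6172 0.2238] -105.69870350986929 20746.94681561539 [[  -0.7294   56.409 ]
 [   2.1223  -53.6343]
 [ -16.2988  128.5219]
 [  13.6288 -110.9996]
 [  -2.8429   60.2481]
 [   2.0529  -49.979 ]]
bar [[0.5731 0.0669 0.024 ]]
```

The fit is sub-pixel except for the unknown pin length. It gives the stand origin at (0.607,0.226), x axis at −102.6°, and the bar at (0.571,0.067). I'll descend over the bar.

Request:
drive_tool(series=[[0.04,-0.2,0.3,0.014],[0.07,-0.43,0.7,0.014],[0.07,-0.43,1,0.014],[0.07,-0.43,1,0.014]])

```text
time_s: 3.62
tcp_pos: [0.5695, 0.0675, 0.2417]
ee_rot: [[-0.976, 0.216, -0.006], [0.216, 0.976, -0.002], [0.006, -0.004, -1.0]]
wrist_force: [0.2, 0.1, -0.2]
gripper_width: 0.41
```

Request:
drive_tool(series=[[0,0,0.3,0],[0,0,0.6,0],[0,0,0.8,0],[0,0,0.8,0]])

```text
time_s: 4.12
tcp_pos: [0.5713, 0.069, 0.1483]
ee_rot: [[-0.977, 0.214, -0.001], [0.214, 0.977, -0.001], [0.001, -0.001, -1.0]]
wrist_force: [-0.5, -0.1, 0.0]
gripper_width: 0.415
```

Run:
```python
from h import *
s=telemetry.sense();print(s["time_s"],s["tcp_pos"],s["ee_rot"],s["wrist_force"])
c=cam("wrist");im=c["color"]
for p in [(.571,.067,.024),(.571+.032*.976,.067-.032*.22,.024),(.571-.032*.976,.067+.032*.22,.024)]:
    u=proj(c,[p])[0];print(u)
    cv2.drawMarker(im,tuple(int(v) for v in u),(0,0,255),cv2.MARKER_CROSS,9,1)
cv2.imwrite("pics/w2.png",im)
```

```text
4.125 [0.57127226 0.06901037 0.14830602] [[-9.76846208e-01  2.13940457e-01 -9.82751671e-04]
 [ 2.13941283e-01  9.76846170e-01 -8.29400759e-04]
 [ 7.82554828e-04 -1.02044814e-03 -9.99999173e-01]] [-0.52418317 -0.0541824   0.04650485]
[278.51005009 230.77276675]
[278.30022872 278.77566079]
[278.73326618 179.16442999]
```

View pics/w2.png

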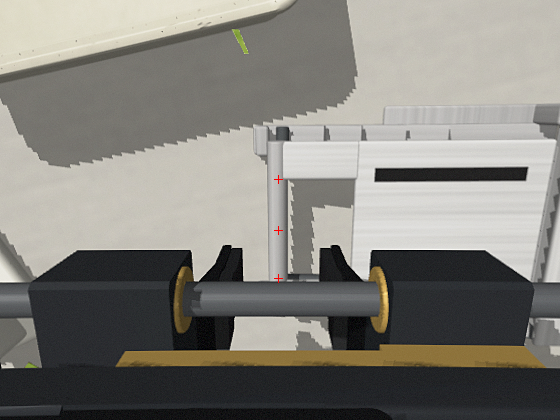

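The predicted crosses lie on the bar, and the arm's inner edge is at row 179 as expected. I'll descend and close.

Request:
drive_tool(series=[[0,-0.01,0.2,0],[0,-0.01,0.4,0],[0,-0.01,0.5,0],[0,-0.01,0.57,0],[0,-0.01,0.57,0]])

```text
time_s: 4.8
tcp_pos: [0.571, 0.0681, 0.0802]
ee_rot: [[-0.977, 0.214, 0.001], [0.214, 0.977, 0.0], [-0.001, 0.0, -1.0]]
wrist_force: [-0.2, 0.3, 0.2]
gripper_width: 0.414
```

Request:
drive_tool(series=[[0,0,0,0],[0,0,0,0],[0,0,0,0],[0,0,0,0],[0,0,0,0],[0,0,0,0]], fingers=8)

```text
time_s: 5.55
tcp_pos: [0.5706, 0.0671, 0.0802]
ee_rot: [[-0.977, 0.214, -0.0], [0.214, 0.977, -0.001], [0.0, -0.001, -1.0]]
wrist_force: [0.4, -5.7, 3.0]
gripper_width: 0.127
```

The jaws hold the bar at 11 mm. I'll lift along the 163 mm arc to 40°.

Request:
drive_tool(series=[[0,0.003,-0.095,0],[0,0.013,-0.189,0],[0,0.03,-0.282,0],[0,0.053,-0.374,0],[0,0.082,-0.465,0],[0,0.117,-0.553,0],[0,0.159,-0.638,0],[0,0.206,-0.72,0],[0,0.259,-0.798,0],[0,0.318,-0.873,0]])

```text
time_s: 6.8
tcp_pos: [0.5783, 0.1029, 0.1852]
ee_rot: [[-0.977, 0.215, -0.003], [0.215, 0.977, -0.005], [0.002, -0.005, -1.0]]
wrist_force: [1.3, -8.9, 2.7]
gripper_width: 0.123
```

Request:
drive_tool(series=[[0,0.047,-0.053,0],[0,0.097,-0.104,0],[0,0.149,-0.152,0],[0,0.204,-0.197,0],[0,0.242,-0.226,0],[0,0.281,-0.253,0],[0,0.291,-0.26,0],[0,0.291,-0.26,0]])

```text
time_s: 7.8
tcp_pos: [0.5856, 0.1366, 0.2182]
ee_rot: [[-0.977, 0.214, -0.002], [0.214, 0.977, -0.006], [0.001, -0.006, -1.0]]
wrist_force: [-4.1, -9.4, 11.2]
gripper_width: 0.123
```

Run:
```python
from h import *
s=telemetry.sense();print(s["tcp_pos"],s["wrist_force"])
a=cam("scene")["color"][180:300,180:300];b=cam("wrist")["color"][60:420:1,80:560]
cv2.imwrite("pics/m1.png",np.hstack([cv2.resize(a,(400,400),interpolation=cv2.INTER_CUBIC),cv2.resize(b,(400,400))]))
```

```text
[0.58558297 0.13656137 0.21816228] [-4.11210487 -9.42439247 11.19571134]
```

View pics/m1.png

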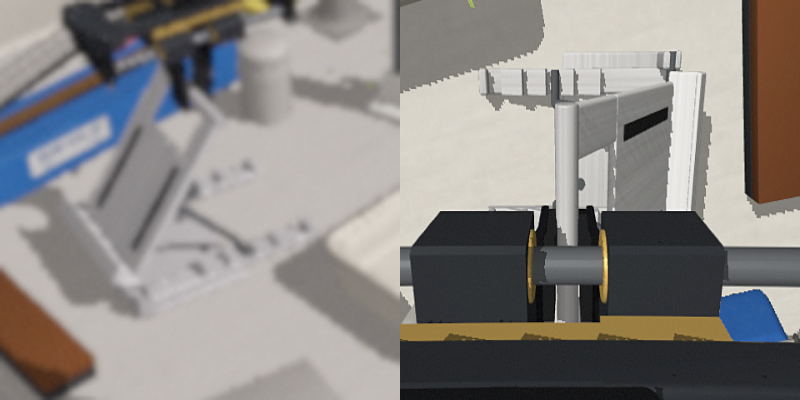

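The panel is up at about 56° (from the TCP geometry), and the stay's foot is on the rail. I'll let it down gently to about 52.5°.

Request:
drive_tool(series=[[0,-0.018,0.013,0],[0,-0.036,0.026,0],[0,-0.054,0.039,0],[0,-0.063,0.046,0],[0,-0.063,0.046,0]])

```text
time_s: 8.52
tcp_pos: [0.5842, 0.1303, 0.2136]
ee_rot: [[-0.977, 0.214, -0.0], [0.214, 0.977, -0.003], [-0.001, -0.003, -1.0]]
wrist_force: [-5.9, -7.2, 14.5]
gripper_width: 0.126
```

Request:
drive_tool(series=[[0,0,0,0],[0,0,0,0],[0,0,0,0],[0,0,-0.3,0],[0,0,-0.5,0],[0,0,-0.8,0],[0,0,-0.8,0]], fingers=36)

```text
time_s: 9.4
tcp_pos: [0.5859, 0.1328, 0.3093]
ee_rot: [[-0.977, 0.214, 0.006], [0.214, 0.977, 0.003], [-0.005, 0.004, -1.0]]
wrist_force: [0.0, -0.3, -0.3]
gripper_width: 0.409
```

Run:
```python
from h import *
import pickle
s=telemetry.sense();print(s["tcp_pos"],s["wrist_force"])
c=cam("wrist");pickle.dump(c,open("w3.pkl","wb"));t=cam("top");pickle.dump(t,open("t3.pkl","wb"))
S=np.array([.6067,.2263]);yaw=np.radians(-102.6);ex=np.array([np.cos(yaw),np.sin(yaw)]);ey=np.array([-ex[1],ex[0]])
im=c["color"].copy()
for th,col in((40,(255,0,0)),(53,(0,0,255)),(64,(0,160,0))):
    a=np.radians(th)
    P=[np.r_[S+ex*.163*np.cos(a)+ey*y,.024+.163*np.sin(a)] for y in(-.06,-.032,.032)]
    for u in proj(c,P): cv2.drawMarker(im,tuple(int(v) for v in u),col,cv2.MARKER_CROSS,9,1)
a=cam("scene")["color"][190:290,190:290]
cv2.imwrite("pics/m2.png",np.hstack([cv2.resize(a,(360,420),interpolation=cv2.INTER_CUBIC),im[:,120:]]))
```

```text
[0.58591677 0.1327572  0.3093268 ] [ 0.01218631 -0.26745457 -0.34442305]
```

View pics/m2.png

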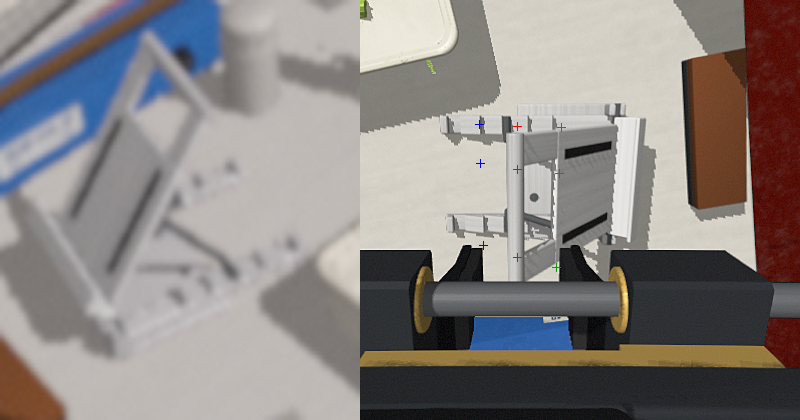

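The bar lies on the 53° cross (image x about 516) and the stay stands in the notch, with no wrist force left. On to the tablet.

Request:
drive_tool(series=[[0,0,-0.42,0],[-0.1,-0.3,-0.42,0],[-0.2,-0.6,-0.42,0],[-0.3,-1,-0.42,0],[-0.3,-1,-0.42,0]], fingers=60)

```text
time_s: 10.18
tcp_pos: [0.5937, 0.0044, 0.355]
ee_rot: [[-0.976, 0.218, -0.003], [0.218, 0.976, -0.001], [0.003, -0.001, -1.0]]
wrist_force: [-1.0, -0.9, -0.4]
gripper_width: 0.684
```

Request:
drive_tool(series=[[-0.1,-0.3,0,0],[-0.2,-0.6,0,0],[-0.23,-1,0,0],[-0.23,-1,0,0]])

```text
time_s: 10.68
tcp_pos: [0.5948, -0.1179, 0.3552]
ee_rot: [[-0.976, 0.218, -0.003], [0.218, 0.976, -0.0], [0.003, -0.001, -1.0]]
wrist_force: [0.9, 0.1, 0.8]
gripper_width: 0.691
```

Request:
drive_tool(series=[[0,-0.25,0,-0.08],[0,-0.25,0,-0.16],[0,-0.25,0,-0.242],[0,-0.25,0,-0.242],[0,-0.25,0,-0.242]])

```text
time_s: 11.3
tcp_pos: [0.589, -0.1446, 0.3562]
ee_rot: [[-0.965, -0.263, -0.001], [-0.263, 0.965, 0.0], [0.001, 0.0, -1.0]]
wrist_force: [0.0, -0.1, 0.2]
gripper_width: 0.691
```

Run:
```python
from h import *
import pickle
s=telemetry.sense();print(s["tcp_pos"],s["ee_rot"],s["wrist_force"],s["joints"])
c=cam("wrist");pickle.dump(c,open("w4.pkl","wb"));cv2.imwrite("pics/w4.png",c["color"])
```

```text
[ 0.58902165 -0.14457946  0.35617397] [[-9.64717862e-01 -2.63284570e-01 -8.25452143e-04]
 [-2.63284840e-01  9.64718113e-01  2.35564969e-04]
 [ 7.34308012e-04  4.44582769e-04 -9.99999632e-01]] [ 0.00441936 -0.1212482   0.17143154] [ 1.47948215e+00  1.82145676e+01  3.90990838e+00 -1.51810981e-02
 -7.57422720e+01 -7.62106798e+01]
```

View pics/w4.png

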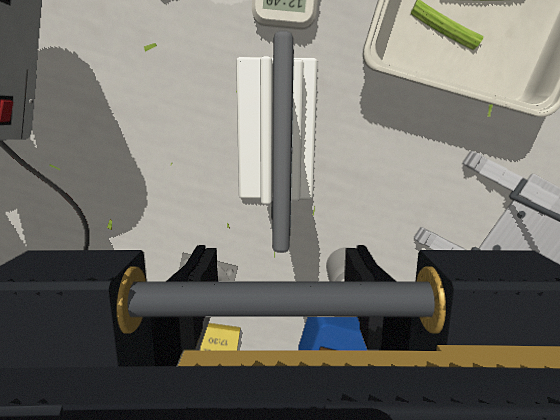

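The tablet's top edge shows end-on, running from (283.5,34) to (281.5,250) and nearly parallel to the tool.

Run:
```python
from h import *
import pickle
np.set_printoptions(precision=4,suppress=True)
c=pickle.load(open("w4.pkl","rb"))
g=cv2.cvtColor(c["color"],cv2.COLOR_BGR2GRAY)
for v in(60,120,180,235):
    print(v,g[v,262:302])
A,B=unproj(c,[(283.8,32),(281.7,252)],.212);print(A,B,(A+B)/2,ang(A,B))
s=telemetry.sense();print(((A+B)/2-s["tcp_pos"])@s["ee_rot"]/.12)
```

```text
60 [218 222 223 221 221 220 216 197 178 124 215  75  76  98  99 104 107 108
 109 105 110 107 107 109 109 102  97  93  92  76  41  95 248 244 241 240
 241 243 239 229]
120 [216 221 222 222 220 220 213 196 184 124  79  62  91  99 101 103 104 108
 108 110 108 106 104 107 101  96  93  91  71  34  90 134 136 134 120 222
 228 206 187 141]
180 [203 219 222 219 218 220 209 193 177 110  68  68  95  97 101 105 109 106
 106 105 104 107 108 103  96  90  84  69  25 102 130 140 132 134 133 134
 126 121 111 136]
235 [180 178 180 180 181 181 179 179 181 194 104  73  89  98 102 104 109 105
 103 104 103 101 100  95  89  81  66  32  84 111 110 108 107 106 107 108
 108 105 105 105]
[ 0.478  -0.1734  0.212 ] [ 0.6099 -0.1387  0.212 ] [ 0.5439 -0.1561  0.212 ] (np.float64(14.771197738594594), np.float64(0.136372377946729))
[0.3865 0.0076 1.2029]
```

Request:
drive_tool(series=[[0.2,0.003,0,0],[0.386,0.003,0.1,0],[0.386,0.003,0.3,0],[0.386,0.003,0.5,0],[0.386,0.003,0.7,0],[0.386,0.003,0.885,0],[0.386,0.003,0.885,0]], fingers=40)

```text
time_s: 12.22
tcp_pos: [0.5433, -0.157, 0.2488]
ee_rot: [[-0.965, -0.264, -0.004], [-0.264, 0.965, 0.0], [0.004, 0.001, -1.0]]
wrist_force: [0.5, -0.4, 0.6]
gripper_width: 0.46
```

Request:
drive_tool(series=[[0,0,0,0],[0,0,0,0],[0,0,0,0],[0,0,0,0],[0,0,0,0],[0,0,0,0]], fingers=5)

```text
time_s: 12.98
tcp_pos: [0.5443, -0.1573, 0.2511]
ee_rot: [[-0.964, -0.265, 0.001], [-0.265, 0.964, -0.0], [-0.001, -0.0, -1.0]]
wrist_force: [-0.1, 0.3, 4.0]
gripper_width: 0.134
```

The tablet is gripped at 11.7 mm. I'll lift it straight up.

Request:
drive_tool(series=[[0,0,-0.05,0],[0,0,-0.12,0],[0,0,-0.22,0],[0,0,-0.34,0],[0,0,-0.46,0],[0,0,-0.6,0],[0,0,-0.75,0],[0,0,-0.9,0],[0,0,-1,0],[0,0,-1,0]])

```text
time_s: 14.22
tcp_pos: [0.5444, -0.1573, 0.3718]
ee_rot: [[-0.964, -0.265, 0.003], [-0.265, 0.964, -0.0], [-0.003, -0.001, -1.0]]
wrist_force: [0.3, -0.5, -5.9]
gripper_width: 0.134
```

Request:
drive_tool(series=[[0,0,-0.2,0],[0,0,-0.4,0],[0,0,-0.5,0],[0,0,-0.5,0]])

```text
time_s: 14.72
tcp_pos: [0.5442, -0.1572, 0.4305]
ee_rot: [[-0.964, -0.265, 0.001], [-0.265, 0.964, 0.0], [-0.001, 0.0, -1.0]]
wrist_force: [1.0, 0.4, -4.8]
gripper_width: 0.137
```

Request:
drive_tool(series=[[-0.06,0.12,0,0],[-0.16,0.35,0,0],[-0.28,0.61,0,0],[-0.4,0.86,0,0],[-0.45,0.98,0,0]])

```text
time_s: 15.35
tcp_pos: [0.565, -0.0273, 0.429]
ee_rot: [[-0.964, -0.267, -0.002], [-0.267, 0.964, 0.0], [0.002, 0.001, -1.0]]
wrist_force: [-0.8, -1.2, -5.1]
gripper_width: 0.136
```

Request:
drive_tool(series=[[-0.12,0.25,0,0],[-0.24,0.5,0,0],[-0.35,0.75,0,0],[-0.45,0.98,0,0]])

```text
time_s: 15.85
tcp_pos: [0.5859, 0.0994, 0.4295]
ee_rot: [[-0.964, -0.265, -0.002], [-0.265, 0.964, -0.001], [0.002, -0.0, -1.0]]
wrist_force: [0.0, -0.0, -3.4]
gripper_width: 0.137
```

Request:
drive_tool(series=[[-0.12,0.25,0,0.05],[-0.24,0.5,0,0.1],[-0.34,0.75,0,0.15],[-0.42,0.92,0,0.2],[-0.45,0.98,0,0.244],[-0.45,0.98,0,0.244],[-0.45,0.98,0,0.244]])

```text
time_s: 16.73
tcp_pos: [0.6069, 0.2254, 0.4301]
ee_rot: [[-0.976, 0.218, -0.001], [0.218, 0.976, -0.001], [0.001, -0.001, -1.0]]
wrist_force: [-0.2, -0.8, -4.8]
gripper_width: 0.135
```

```bash
cat > st.py <<'E'
from h import *
np.set_printoptions(precision=4,suppress=True)
s=telemetry.sense();R=s["ee_rot"]
S=np.array([.6067,.2263]);y=np.radians(-102.6);ex=np.array([np.cos(y),np.sin(y)]);ey=np.array([-ex[1],ex[0]])
d=s["tcp_pos"][:2]-S
print(s["time_s"],"tcp",s["tcp_pos"],"stand x,y",d@ex,d@ey,"tool y ang",np.degrees(np.arctan2(R[1,1],R[0,1])),"F",s["wrist_force"],"along ex",s["wrist_force"][:2]@ex,"bottom z",s["tcp_pos"][2]-.239,s["joints"][5])
E
python3 st.py
```

```text
16.725 tcp [0.6069 0.2254 0.4301] stand x,y 0.0008122458021110288 0.00035580778307437154 tool y ang 77.43619109373421 F [-0.1983 -0.7608 -4.7582] along ex 0.7856955953645444 bottom z 0.19105777601683183 -137.23586872309357
```

Request:
drive_tool(series=[[0,0.007,0.1,0],[0,0.007,0.25,0],[0,0.007,0.4,0],[0,0.007,0.55,0],[0,0.007,0.7,0],[0,0.007,0.82,0],[0,0.007,0.9,0],[0,0.007,0.9,0]])

```text
time_s: 17.73
tcp_pos: [0.607, 0.2264, 0.3216]
ee_rot: [[-0.976, 0.218, -0.001], [0.218, 0.976, -0.001], [0.001, -0.001, -1.0]]
wrist_force: [0.7, 0.5, -4.1]
gripper_width: 0.137
```

```bash
python3 st.py
python3 - <<'E'
from h import *
w=cam("wrist")["color"][0:260,180:520];a=cam("scene")["color"][160:290,180:310]
cv2.imwrite("pics/m3.png",np.hstack([cv2.resize(a,(400,400),interpolation=cv2.INTER_CUBIC),cv2.resize(w,(400,400))]))
E
```

```text
17.725 tcp [0.607  0.2264 0.3216] stand x,y -0.00011623287399571904 0.0002333198031744269 tool y ang 77.38070092326468 F [ 0.716   0.454  -4.1029] along ex -0.5992611620655701 bottom z 0.0826311364246905 -137.35080236275022
```

View pics/m3.png

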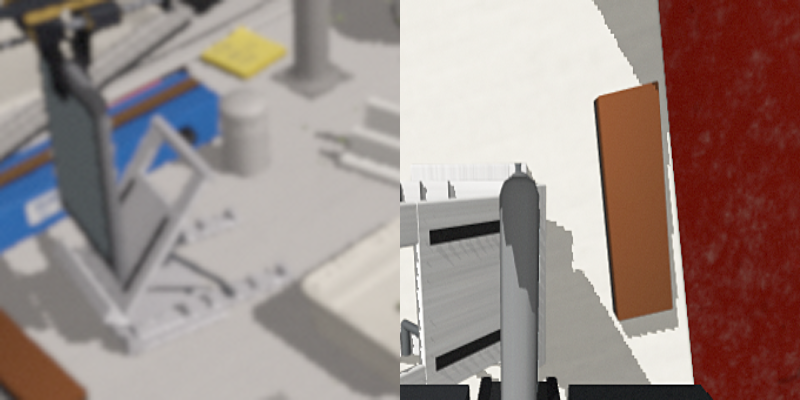

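The tablet hovers upright over the ledge, well aligned with the lip. I'll lower it slowly into the trough.

Request:
drive_tool(series=[[0,0,0.08,0],[0,0,0.16,0],[0,0,0.24,0],[0,0,0.28,0],[0,0,0.305,0],[0,0,0.305,0]])

```text
time_s: 18.58
tcp_pos: [0.6072, 0.2266, 0.2858]
ee_rot: [[-0.976, 0.218, -0.0], [0.218, 0.976, -0.0], [0.0, -0.0, -1.0]]
wrist_force: [0.9, 0.0, -4.8]
gripper_width: 0.134
```

Request:
drive_tool(series=[[0,0.005,0.01,0],[0,0.01,0.02,0],[0,0.012,0.03,0],[0,0.012,0.04,0],[0,0.012,0.045,0],[0,0.012,0.045,0]])

```text
time_s: 19.32
tcp_pos: [0.6075, 0.228, 0.2804]
ee_rot: [[-0.976, 0.218, -0.0], [0.218, 0.976, -0.0], [0.0, -0.0, -1.0]]
wrist_force: [-0.4, 0.4, -3.4]
gripper_width: 0.133
```

```bash
python3 st.py
```

```text
19.325 tcp [0.6075 0.228  0.2804] stand x,y -0.00180463712727091 0.00039282680978296153 tool y ang 77.38204619748326 F [-0.418   0.4214 -3.375 ] along ex -0.32003373071913715 bottom z 0.04143317035133992 -137.44697958796993
```

It is below the lip top (0.054) with no contact, so it is inside the trough. I'll feel for the bottom.

Request:
drive_tool(series=[[0,0,0.006,0],[0,0,0.012,0],[0,0,0.018,0],[0,0,0.018,0]])

```text
time_s: 19.82
tcp_pos: [0.6075, 0.228, 0.2783]
ee_rot: [[-0.976, 0.218, -0.0], [0.218, 0.976, 0.0], [0.0, 0.0, -1.0]]
wrist_force: [-0.4, -0.5, -4.4]
gripper_width: 0.138
```

Request:
drive_tool(series=[[0,0,0.006,0],[0,0,0.012,0],[0,0,0.018,0],[0,0,0.018,0]])

```text
time_s: 20.32
tcp_pos: [0.6079, 0.2281, 0.2774]
ee_rot: [[-0.976, 0.218, 0.002], [0.218, 0.976, 0.001], [-0.002, 0.001, -1.0]]
wrist_force: [0.2, -0.1, 1.8]
gripper_width: 0.136
```

Contact at bottom height 0.038, as predicted. I'll open slightly, nudge the top back past vertical, then widen so the tablet leans on the rear finger.

Request:
drive_tool(series=[[0,0,0,0],[0,0,0,0],[0,-0.02,0,0],[0,-0.05,0,0],[0,-0.08,0,0],[0,-0.11,0,0],[0,-0.14,0,0],[0,-0.17,0,0],[0,-0.17,0,0]], fingers=22)

```text
time_s: 21.45
tcp_pos: [0.603, 0.2077, 0.2762]
ee_rot: [[-0.976, 0.219, -0.0], [0.219, 0.976, -0.0], [0.0, -0.0, -1.0]]
wrist_force: [0.1, 0.1, -0.0]
gripper_width: 0.255
```

```bash
python3 st.py
python3 - <<'E'
from h import *
w=cam("wrist")["color"][0:260,180:520];a=cam("scene")["color"][160:290,180:310]
cv2.imwrite("pics/m4.png",np.hstack([cv2.resize(a,(400,400),interpolation=cv2.INTER_CUBIC),cv2.resize(w,(400,400))]))
g=cv2.cvtColor(cam("wrist")["color"],cv2.COLOR_BGR2GRAY)
for v in(140,180,220): print(v,g[v,230:330:2])
E
```

```text
21.45 tcp [0.603  0.2077 0.2762] stand x,y 0.018930558990395852 0.0004086657968591992 tool y ang 77.36468103295697 F [ 0.1413  0.1275 -0.0411] along ex -0.1552539959705325 bottom z 0.03723108362574368 -136.15754950316477
140 [156 153 158 154 154 156 157 156 158 127 152 151 156 157 159 157 154 156
 155 152 145 134 131 122  95  72  63  59  22  21  17  16  75  85  79  82
  82  80  83  80  78 152 137 160 160 148 144 143 143 173]
180 [157 155 158 160 161 147 159 157 158 160 121 152 155 159 161 155 157 157
 156 152 149 136 129 121 103  72  66  72  22   0 102  80  82  79  82  80
  83  81  79  83  81 154 133 164 145 144 145 140 142 151]
220 [159 164 163 162 158 158 156 157 163 161 166 146 153 153 158 156 156 157
 157 154 147 141 131 122 103  76  68  71  22   0 102  82  81  81  78  79
  82  79  81  79  86 163 144 172 146 135 140 146 142 155]
```

The screen face now shows to the right of the top edge (columns 290–312), so the tablet is leaning back. I'll widen and retreat slowly.

Request:
drive_tool(series=[[0,0,0,0],[0,0,0,0],[0,0,0,0],[0,0,0,0],[0,0,0,0],[0,0,0,0]], fingers=60)

```text
time_s: 22.35
tcp_pos: [0.603, 0.2081, 0.2761]
ee_rot: [[-0.976, 0.218, -0.0], [0.218, 0.976, -0.0], [0.0, -0.0, -1.0]]
wrist_force: [0.1, -0.1, -0.7]
gripper_width: 0.686
```

Request:
drive_tool(series=[[0,-0.03,0.02,0],[0,-0.07,0.05,0],[0,-0.11,0.08,0],[0,-0.15,0.11,0],[0,-0.19,0.14,0],[0,-0.23,0.17,0],[0,-0.27,0.2,0],[0,-0.31,0.23,0],[0,-0.34,0.25,0],[0,-0.34,0.25,0]])

```text
time_s: 23.6
tcp_pos: [0.5941, 0.1679, 0.2461]
ee_rot: [[-0.976, 0.219, -0.0], [0.219, 0.976, -0.0], [0.0, -0.0, -1.0]]
wrist_force: [-0.9, -2.1, 1.9]
gripper_width: 0.687
```

```bash
python3 st.py
python3 - <<'E'
from h import *
g=cv2.cvtColor(cam("wrist")["color"],cv2.COLOR_BGR2GRAY)
for v in(140,180,220): print(v,g[v,180:340:2])
E
```

```text
23.6 tcp [0.5941 0.1679 0.2461] stand x,y 0.05977528973304877 0.0004619111792412093 tool y ang 77.3654327750932 F [-0.8916 -2.0802  1.8864] along ex 2.224579643980668 bottom z 0.007116406951798215 -133.42591355791032
140 [214 217 225 225 225 226 106 140 150 151 149 150 153 155 151 147 144 143
 137 116 105  86  73  77  79  73  76  71  76  74  73  65  18  16  21  17
  17  18  17  24  14  15  20  21  17  23  21  13  24  17  17  21  14  19
  20  20  15  16  20  30  62  60  70  98  94  95  91  91  84  90  91  89
  90  89  93  91  89  89  91  91]
180 [234 232 233 233 234 237 216 237 116 144 150 152 153 149 155 153 147 145
 141 139 120 103  85  73  73  73  75  76  75  73  77  74  32  16  17  26
  12  12 119  89  91  88  90  91  89  91  88  88  92  88  90  89  90  89
  92  91  91  90  90  89  91  88  89  92  88  89  93  90  93  92  88  92
  91  90  90  90  91  88  87  89]
220 [234 235 233 233 233 234 235 200 230 185 138 150 151 153 151 151 150 151
 145 140 136 123 105  84  73  75  75  76  71  72  76  75  80  22  18  19
  20  22 100  96  89  91  90  91  93  88  89  88  90  90  90  90  90  90
  89  87  86  88  92  90  88  92  90  89  92  88  91  90  88  91  88  90
  90  90  92  87  89  91  92  90]
```

The tablet is leaning gently on the rear finger (2 N). I'll continue back until it rests on the panel.

Request:
drive_tool(series=[[0,-0.03,0,0],[0,-0.06,0,0],[0,-0.09,0,0],[0,-0.12,0,0],[0,-0.15,0,0],[0,-0.175,0,0],[0,-0.2,0,0],[0,-0.225,0,0],[0,-0.25,0,0],[0,-0.25,0,0]])

```text
time_s: 24.9
tcp_pos: [0.5875, 0.1387, 0.2463]
ee_rot: [[-0.976, 0.219, 0.0], [0.219, 0.976, -0.0], [-0.0, -0.0, -1.0]]
wrist_force: [-0.9, -1.7, 0.1]
gripper_width: 0.691
```

Request:
drive_tool(series=[[0,-0.02,0,0],[0,-0.04,0,0],[0,-0.06,0,0],[0,-0.09,0,0],[0,-0.09,0,0]])

```text
time_s: 25.52
tcp_pos: [0.5852, 0.1282, 0.2463]
ee_rot: [[-0.976, 0.219, 0.0], [0.219, 0.976, 0.0], [-0.0, 0.0, -1.0]]
wrist_force: [1.0, -0.1, 0.1]
gripper_width: 0.693
```

```bash
python3 st.py
```

```text
25.525 tcp [0.5852 0.1282 0.2463] stand x,y 0.10040499208149008 0.0003785379943993805 tool y ang 77.36686868089187 F [ 0.9744 -0.1099  0.0948] along ex -0.1053050487275314 bottom z 0.0072504523938836385 -130.46332629782484
```

The finger has lost contact, so the tablet should be resting on the panel. I'll rise clear and look.

Request:
drive_tool(series=[[0,0,-0.1,0],[0,0,-0.3,0],[0,0,-0.6,0],[0,0,-1,0],[0,0,-1,0]])

```text
time_s: 26.15
tcp_pos: [0.5866, 0.1288, 0.3722]
ee_rot: [[-0.976, 0.218, 0.011], [0.218, 0.976, 0.004], [-0.01, 0.006, -1.0]]
wrist_force: [-0.6, 0.1, -0.7]
gripper_width: 0.687
```

```bash
python3 st.py
python3 - <<'E'
from h import *
S=np.array([.6067,.2263]);y=np.radians(-102.6);ex=np.array([np.cos(y),np.sin(y)]);ey=np.array([-ex[1],ex[0]]);a=np.radians(53)
def L(u,v,w): return np.r_[S+ex*((.006+u)*np.cos(a)-(.006+w)*np.sin(a))+ey*v,.024+(.006+u)*np.sin(a)+(.006+w)*np.cos(a)]
P=[L(u,v,.012) for u in(0,.2) for v in(-.07,.07)]+[L(u,v,0) for u in(.2,) for v in(-.07,.07)]
out=[]
for n,(r0,r1,c0,c1) in(("scene",(160,300,170,310)),("wrist",(0,260,140,560))):
    c=cam(n);im=c["color"];k=4 if n=="scene" else 1.5
    uv=proj(c,P);print(n,uv.round(1).tolist())
    im=cv2.resize(im[r0:r1,c0:c1],(400,560 if n=="x" else 500),interpolation=cv2.INTER_CUBIC)
    for i,(u,v) in enumerate(uv): cv2.drawMarker(im,(int((u-c0)*400/(c1-c0)),int((v-r0)*500/(r1-r0))),(0,0,255) if i<4 else (255,0,0),cv2.MARKER_CROSS,12,1)
    out.append(im)
cv2.imwrite("pics/end.png",np.hstack(out))
E
```

```text
26.15 tcp [0.5866 0.1288 0.3722] stand x,y 0.09954426536861143 0.0016845931723293503 tool y ang 77.41463197606387 F [-0.616   0.1189 -0.7234] along ex 0.018362128927910573 bottom z 0.1332313990542348 -130.46602467528027
scene [[218.3, 265.1], [198.6, 238.5], [252.7, 205.7], [230.0, 182.5], [255.9, 206.7], [233.1, 183.6]]
wrist [[381.2, 108.1], [372.6, 230.0], [266.0, 109.1], [268.0, 295.5], [252.6, 109.0], [256.3, 291.1]]
```

View pics/end.png

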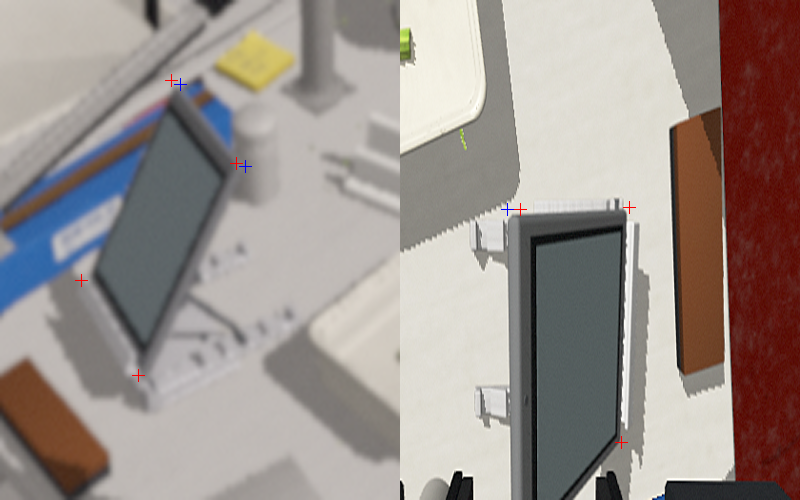

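The tablet leans flat on the panel with its lower edge on the ledge and screen outwards. Its corners match the predicted ones to a few crop pixels, which the rounded corners explain. The arm is clear, so I'm handing in.

```bash
python3 -c "
from station import order
print(order.finish_job())"
```

```text
the job is handed in; nothing more can be done
None
```

The job is handed in, at about 26 s of the 64 s allowed; no verdict is reported back.

**What I did:** I gripped the lifting bar, raised the panel along its arc to about 56°, let it down until the stay took the load in the middle notch, and let go. I then lifted the tablet out of the rack and lowered it upright into the ledge trough. Since the tool cannot tilt, I leaned the tablet back on the rear finger until the panel took it.

**Last checks:**
- **Panel:** after release, the bar lay on the position I predicted for 53°, and no wrist force was left.
- **Touching down:** the tablet met the ledge at about 38 mm, as predicted, with about 6 N on it. While it leaned back, the wrist read at most about 3 N.
- **Final pose:** the corners matched the predicted seated pose to about 2–5 mm. The offsets all pointed inwards, as the case's rounded corners would make them. The screen faces outwards, the tablet is centred to within a few millimetres, and the gripper is clear above.

**Disagreements and gaps:**
- **Bar position:** the top camera's first estimate of the bar was about 8 mm off the wrist camera's. I used the wrist's, and the grasp confirmed it.
- **Not measured:** I did not measure the stay's foot directly or recheck the panel angle once the tablet was on it. I did not measure whether the loose items moved; the arm kept clear of them and I saw no unexpected forces.

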